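# Put the milling set-up pieces back on their storage tiles

## Robot

A 6-joint arm with a two-finger parallel gripper is mounted at the origin on the work surface. World frame = base frame: x ahead of the robot, y to its left, z up, the work surface at z = 0. Lengths are in m, angles in rad, forces in N, time in s.
With the tool pointing down it reaches from about 0.25 to 0.775 m from the base axis. Payload 4 kg.
Tool frame: the origin (TCP) lies at the very end of the fingers, on their centre line; the grasp point (between the pads) lies 19 mm behind it (r.pinch_z is the distance from the TCP to the grasp point, in m); z points along the fingers, y is the direction in which the jaws open and shut (so a half turn about z gives the same grasp; the last joint's range is limited). The gripper opens to 94 mm and grips with 3 to 60 N. Pads are 16 mm wide; open, the fingers measure 119 mm over their backs; the gripper's body (75 mm by 177 mm) begins 78 mm behind the grasp point.
Start: joints at [-1.223, 0.087, 1.371, -0, 1.684, -0.103], TCP at [0.24, -0.495, 0.206] pointing down, gripper open.
Joint ranges: [-3.1, 3.1], [-0.76, 2.03], [0.27, 2.55], [-1.08, 4.22], [0.17, 2.65], [-2.57, 2.57]. Speed limits (rad/s): [2.79, 2.79, 3.14, 3.14, 3.14, 3.14].

## Interface

Orientations are given as [roll, pitch, yaw] about the fixed x, y, z axes, in that order (R = Rz(yaw) Ry(pitch) Rx(roll)).
In Python, from station import r, camera, job gives the robot as it stands. The module is installed in compiled form; this text tells all that it offers.
- The arm moves only by the tool apply_moves, never from a script. Its argument "targets" is a list of rows, each a list of 2 entries, a list of its own where there are three numbers: the shift along the tool's x, y, z scaled (see below), then the turn, a rotation vector about the tool's x, y, z scaled (see below). A call has 1 to 5 rows; each row is the pose to reach, as a shift and turn from the pose commanded when the call began, along the tool's axes at that moment; what a row does not reach only later rows make up. The controller multiplies each number of a shift by 0.12 m and each number of a turn by 30 degrees. A row lasts 1/10 s, in which the tool goes at most 50 mm and 8.59 degrees, less where a joint would pass 70% of its speed; a pose out of reach is approached as far as the arm can. A call with a number of a shift or a turn outside -1 to 1 is refused whole. A call with a gripper value outside its range is refused whole. "gripper" is the closure, from 0 (fully open) to 1 (shut), set as the call begins (left out, the last holds). The fingers move at their own pace and stop on an object; "grip_force" is the grip in N (left out, the last holds). Time passes only in rows, so rows that repeat a pose let the fingers close. It gives the time, the measured TCP pose, the force and the opening at its end, in the units of the state.
- r.get_state(): the state, without advancing time (a new reading comes with each control period).
- camera(name): name is "side" or "top" or "wrist"; returns a dict with "color" (384x512x3 uint8, red, green, blue), "range_z" (384x512 float32, m along the optical axis (not along the pixel's ray), 0 where there is no reading), "fx", "fy", "cx", "cy" (pixels), "camera_from_world" (4x4, takes a point from world to camera coordinates). Camera axes: x right, y up, looking along -z (the intrinsics and any distortion apply to the point x, -y, -z); pixel columns grow to the right and rows downward; lengths in m; the calibration is good to about 2 mm. The wrist camera is an equidistant fisheye: a pixel r from the principal point sees the ray r / f radians off the axis. A picture is of the moment at which its call begins.
- job.job_done(): hands the job in, once; it reports no verdict.
The state is a dict: "time_s": time; "qpos": joint angles; "qvel": joint speeds; "effort": joint torques, N m; "ee_pos": TCP position; "tool_rot": TCP orientation; "ft_force": force on the tool from outside, world axes, zero at the start; "moment": the same for the moment, N m; "opening": finger opening in m.
Only numpy, scipy, OpenCV 4.12 (cv2) and the standard library are available. Lean on these libraries where they do the work, as an engineer would, in place of code of your own. Each camera call takes 0.05 s, during which the arm holds its last target. There are 200 camera calls.

## Task

Take the two piles of set-up pieces on the slotted steel plate apart and put every piece away on the wooden tile that shows its shape: upright as it stands now, in the middle of the grey outline and with its straight sides in line with the outline's. Set each piece down gently, without dropping it, and leave the vise and the oil bottle where they stand.

Things in the scene. Friction and masses are not known exactly. Their poses are not given: they have to be found in the camera images.
- square_block: Loose aluminium block, 60 x 60 mm, 32 mm high, four small dark holes in its top, about 0.3 kg. Origin: centre of its underside, x and y square to its sides, z up. At the start the four pieces stand in two piles of two, about 130 mm apart, on a fixed dark steel plate (120 x 240 mm, 20 mm thick, top at z = 0.020, three black slots): the square block and the round riser are the lower pieces, the hexagon and the V-block the upper ones, either one on either.
- round_riser: Loose round aluminium disc, 62 mm diameter, 32 mm high, one dark hole in the middle of its top, about 0.26 kg. Origin: centre of its underside, z up. A lower piece at the start.
- hex_nut: Loose dark steel hexagonal nut blank, 46 mm across flats (53 mm across corners), 32 mm high, dark hole in the middle of its top, about 0.38 kg. Origin: centre of its underside, z up; x is square to one pair of flats (the others lie 60 degrees on). An upper piece at the start, its underside at z = 0.052.
- v_block: Loose dark steel V-block, 70 mm long (its x), 42 mm wide (its y), 32 mm high, an open V groove along x in its top; the two long outer sides are flat and upright. About 0.42 kg. Origin: centre of its underside, z up. An upper piece at the start, its underside at z = 0.052.
- square_tile: Fixed plywood tile, 100 x 100 mm, 6 mm thick, lying on the table, with a flat grey square, 80 x 80 mm inlaid level with its top (a picture of where the piece stands, no recess). Origin: centre of its underside, z up (top face at z = +0.006 in its frame). x and y square to the grey square's sides. Home of the square block.
- round_tile: Fixed plywood tile, 100 x 100 mm, 6 mm thick, lying on the table, with a flat grey disc, 82 mm diameter inlaid level with its top (a picture of where the piece stands, no recess). Origin: centre of its underside, z up (top face at z = +0.006 in its frame). Home of the round riser.
- hex_tile: Fixed plywood tile, 100 x 100 mm, 6 mm thick, lying on the table, with a flat grey hexagon, 66 mm across flats inlaid level with its top (a picture of where the piece stands, no recess). Origin: centre of its underside, z up (top face at z = +0.006 in its frame). x is square to one pair of the grey hexagon's flats. Home of the hexagonal nut blank.
- v_tile: Fixed plywood tile, 100 x 100 mm, 6 mm thick, lying on the table, with a flat grey oblong, 90 mm along x, 62 mm along y inlaid level with its top (a picture of where the piece stands, no recess). Origin: centre of its underside, z up (top face at z = +0.006 in its frame). Home of the V-block, length along length.
- vise: Bystander: small blue machine vise, 130 x 70 mm, 52 mm high, 2 kg, standing loose at one side of the work. Origin: centre of its underside. To be left alone.
- oil_bottle: Bystander: white oil bottle with a red nozzle, 64 mm diameter, 153 mm high, standing loose at the other side of the work. Origin: centre of its underside. To be left alone.

How it is judged:
By the outcome, as a careful person would: the job done as asked, in the order asked, and still so for the second after the job is handed in, with the robot touching nothing.
It also fails if it takes over 106 s, if anything falls off the work surface, if the arm or the gripper's body presses on something with over 40 N, if the wrist force passes 120 N, or if a joint passes its speed limit or range.

## Working session

There is one attempt and no reset: what is moved stays moved. The work goes in short steps, Python scripts to look and compute and a tool call to move; the robot and the scene stay as the last step left them, time stands still between calls to the robot, and variables do not carry over. Pictures are saved under pics/ and viewed, about 12 in all and at most 16, crops included, and the job is handed in when it is done.

Besides the shell and the picture viewer there is one more tool, called as a command line: name --argument value ..., lists and objects as JSON in quotes. apply_moves: Moves the arm, as the interface text tells. Shifts and turns lie within -1 to 1; 1 stands for 0.12 m of shift or 30 degrees of turn. Its arguments: {"type":"object","properties":{"targets":{"type":"array"},"gripper":{"type":"number"},"grip_force":{"type":"number"}},"required":["targets"]}

```bash
mkdir -p pics
python3 - <<'E'
from station import r,camera
import cv2,numpy as np
print(r.get_state())
for n in("top","side"):
    c=camera(n); cv2.imwrite(f"pics/{n}0.png",cv2.cvtColor(c["color"],cv2.COLOR_RGB2BGR))
    np.savez(f"{n}0.npz",**c)
    print(n,c["fx"],c["fy"],c["cx"],c["cy"],np.round(c["camera_from_world"],4).tolist(), [k for k in c])
E
```

```text
{'time_s': 0.0, 'qpos': array([-1.22309458e+00,  8.79412860e-02,  1.37222630e+00, -2.69334072e-05,
        1.68357038e+00, -1.03060380e-01]), 'qvel': array([ 2.05944976e-03, -9.62837031e-05, -5.37719448e-04, -1.20693467e-04,
       -1.58542720e-03,  1.00419722e-03]), 'effort': array([-1.14040071e-03, -3.40186858e+01, -3.02425611e+01,  7.16410694e-02,
        3.29927285e-02, -1.71984743e-04]), 'ee_pos': array([ 0.23943271, -0.49455606,  0.20432584]), 'tool_rot': array([-3.13945597e+00, -1.94078805e-04,  4.50758916e-01]), 'ft_force': array([-0.01395872, -0.23493516,  0.98031614]), 'moment': array([ 0.02779857,  0.00534339, -0.00135786]), 'opening': 0.09404159824672068}
top 417.3129968399691 417.3129968399691 253.69525963168826 193.68997614490294 [[-0.0208, -0.9998, -0.0018, 0.029], [0.9984, -0.0208, 0.0524, -0.5632], [-0.0524, -0.0007, 0.9986, -1.2494], [0.0, 0.0, 0.0, 1.0]] ['color', 'range_z', 'fx', 'fy', 'cx', 'cy', 'camera_from_world']
side 475.4456553645737 475.4456553645737 248.92198786362124 191.80180518670375 [[-0.8038, -0.5949, 0.0053, 0.4565], [0.4019, -0.5365, 0.7421, -0.2767], [-0.4385, 0.5986, 0.6703, -1.0281], [0.0, 0.0, 0.0, 1.0]] ['color', 'range_z', 'fx', 'fy', 'cx', 'cy', 'camera_from_world']
```

View pics/top0.png

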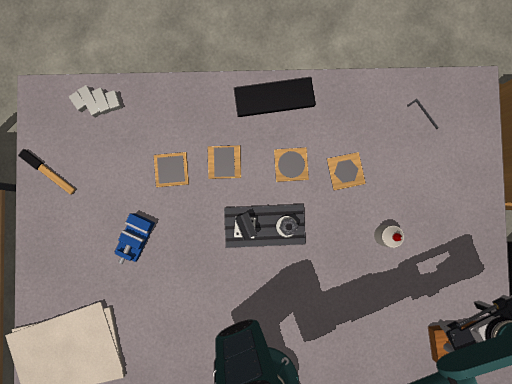

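View pics/side0.png

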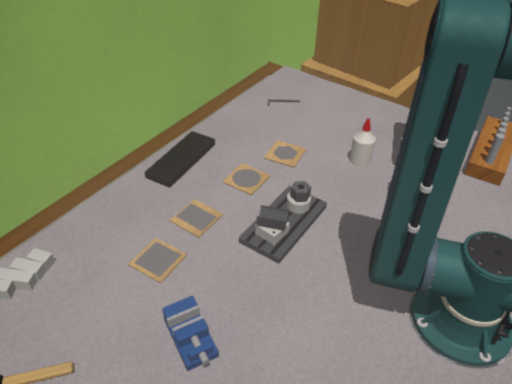

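The top view shows the V-block on the square block at (246,226) and the hexagon on the round riser at (287,226). The tiles are square (172,168), V (224,161), round (291,164) and hex (346,170). The vise is at (134,238) and the bottle at (392,235). Next I'll measure these positions.

```bash
cat > h.py <<'E'
import numpy as np,cv2
def ray(c,uv,fish=False):
    uv=np.atleast_2d(uv).astype(float)
    d=np.c_[(uv[:,0]-c["cx"])/c["fx"],(uv[:,1]-c["cy"])/c["fy"]]
    if fish:
        t=np.linalg.norm(d,axis=1,keepdims=True)+1e-12
        v=np.c_[d/t*np.sin(t),np.cos(t)]
    else: v=np.c_[d,np.ones(len(d))]
    v=v*[1,-1,-1]
    M=c["camera_from_world"];R=M[:3,:3]
    return -R.T@M[:3,3], v@R
def plane(c,uv,z,fish=False):
    o,d=ray(c,uv,fish); return (o+d*((z-o[2])/d[:,2])[:,None])[:,:2]
def rectify(c,x,y,z,half=.07,s=4000,fish=False):
    """orthophoto of plane z, s px/m; col grows with +x, row grows with -y"""
    n=int(2*half*s);i=(np.arange(n)+.5)/s-half
    X,Y=np.meshgrid(x+i,y-i);P=np.c_[X.ravel(),Y.ravel(),np.full(n*n,z),np.ones(n*n)]@c["camera_from_world"].T
    p=P[:,:3]*[1,-1,-1]
    if fish:
        rr=np.hypot(p[:,0],p[:,1])+1e-12;t=np.arctan2(rr,p[:,2]);u=p[:,:2]/rr[:,None]*t[:,None]
    else:u=p[:,:2]/p[:,2:]
    u=(u*[c["fx"],c["fy"]]+[c["cx"],c["cy"]]).astype(np.float32).reshape(n,n,2)
    return cv2.remap(c["color"],u,None,cv2.INTER_CUBIC)
def wood(im):
    h=cv2.cvtColor(im,cv2.COLOR_RGB2HSV)
    return ((h[...,1]>90)&(h[...,0]>8)&(h[...,0]<28)&(h[...,2]>90)).astype(np.uint8)
def tile(c,x,y,z=.006,fish=False,half=.085,s=4000):
    m=wood(rectify(c,x,y,z,half,s,fish)); cs,_=cv2.findContours(m,cv2.RETR_EXTERNAL,cv2.CHAIN_APPROX_NONE)
    k=max(cs,key=cv2.contourArea);(u,v),wh,a=cv2.minAreaRect(k)
    return x+(u+.5)/s-half, y-((v+.5)/s-half), ((-a+45)%90)-45, np.array(wh)/s*1e3
def go(x,y,z,yaw,st=None):
    """shift/turn (scaled) from the measured pose to a tool-down pose"""
    from station import r
    from scipy.spatial.transform import Rotation as R
    st=st or r.get_state();A=R.from_euler("xyz",st["tool_rot"])
    B=R.from_euler("xyz",[np.pi,0,np.radians(yaw)])
    print("shift",np.round(A.inv().apply(np.array([x,y,z])-st["ee_pos"])/.12,3),"turn",np.round((A.inv()*B).as_rotvec(degrees=True)/30,3))
E
python3 - <<'E'
from h import *
t=dict(np.load("top0.npz"));s=dict(np.load("side0.npz"))
px=dict(sq=((172,169),(158,259)),v=((224,161),(196,217)),rd=((291,165),(247,179)),hx=((346,171),(285,153)))
for k,(a,b) in px.items():
    p=plane(t,a,.006)[0]; print(k,tile(t,*p),tile(s,*plane(s,b,.006)[0]))
    for c,q in((t,a),(s,b)):
        o,d=ray(c,q); zc=c["range_z"][q[1],q[0]]; dd=d[0]; print("   depth pt",(o+dd*zc).round(4))
for n,uv in dict(Vblk=(246,224),hex=(287,226)).items(): print(n,plane(t,uv,.084),"range", (lambda o,d:o+d[0]*t["range_z"][uv[1],uv[0]])(*ray(t,uv)))
print("vise",plane(t,(134,238),.03),"bottle",plane(t,(396,237),.15))
ims=[rectify(t,*plane(t,uv,.084)[0],.084,.06,3300) for uv in((246,224),(287,226))]+[rectify(s,*plane(t,uv,.084)[0],.084,.06,3300) for uv in((246,224),(287,226))]
cv2.imwrite("pics/piles.png",cv2.cvtColor(np.vstack([np.hstack(ims[:2]),np.hstack(ims[2:])])[::1,::1],cv2.COLOR_RGB2BGR)[:, :])
print(ims[0].shape)
from station import r
go(.40,-.1,.3,0)
E
```

```text
sq (np.float64(0.6445139215796568), np.float64(0.2692636077823063), 3.9056930541992188, array([101.74908447, 100.70632172])) (np.float64(0.6395820702456579), np.float64(0.27247336180711734), 3.9724960327148438, array([99.20204926, 99.43759918]))
   depth pt [0.6449 0.2654 0.0074]
   depth pt [0.639  0.2712 0.0051]
v (np.float64(0.6644787887237866), np.float64(0.1062557199638752), 0.6116714477539062, array([101.43016815, 100.99424744])) (np.float64(0.6595635856253355), np.float64(0.1098450789898798), 0.7513809204101562, array([99.41685486, 99.24720001]))
   depth pt [0.6658 0.1058 0.01  ]
   depth pt [0.661  0.1082 0.0037]
rd (np.float64(0.6522931442725468), np.float64(-0.09872341845425892), 2.4967803955078125, array([100.88886261, 100.84529114])) (np.float64(0.6480748069533031), np.float64(-0.09492092729881413), 2.5261154174804688, array([99.89915466, 98.55487061]))
   depth pt [ 0.649  -0.0982  0.0116]
   depth pt [ 0.6456 -0.0958  0.0035]
hx (np.float64(0.628575519346831), np.float64(-0.26563000399999337), 10.499397277832031, array([101.02583313, 101.01065826])) (np.float64(0.6241592303906709), np.float64(-0.2610045747066534), 10.59942626953125, array([100.16474915,  97.6714859 ]))
   depth pt [ 0.6276 -0.2662  0.007 ]
   depth pt [ 0.6262 -0.265   0.0026]
Vblk [[0.47394299 0.04094202]] range [0.47348227 0.04142567 0.06054273]
hex [[ 0.46583062 -0.07582498]] range [ 0.46581104 -0.07588216  0.08325972]
vise [[0.43822087 0.3763292 ]] bottle [[ 0.43201444 -0.36293897]]
(396, 396, 3)
shift [ 2.637 -2.378 -0.791] turn [-0.004  0.     0.861]
```

apply_moves --targets '[[[1,-0.9,-0.8],[0,0,0]],[[1,-0.9,-0.8],[0,0,0]],[[1,-0.9,-0.8],[0,0,0]],[[1,-0.9,-0.8],[0,0,0]]]'

```text
time_s: 0.5
ee_pos: [0.3011, -0.3436, 0.3029]
tool_rot: [3.141, -0.001, 0.451]
ft_force: [-0.5, -0.5, 0.7]
opening: 0.0941
```

apply_moves --targets '[[[1,-0.9,0],[0,0,0]],[[1,-0.9,0],[0,0,0]],[[1,-0.9,0],[0,0,0]],[[1,-0.9,0],[0,0,0]]]'

```text
time_s: 0.9
ee_pos: [0.3624, -0.1923, 0.3017]
tool_rot: [-3.141, -0.001, 0.457]
ft_force: [0.0, -1.0, 0.5]
opening: 0.0938
```

apply_moves --targets '[[[0.64,-0.58,0],[0,0,0.861]],[[0.64,-0.58,0],[0,0,0.861]],[[0.64,-0.58,0],[0,0,0.861]],[[0.64,-0.58,0],[0,0,0.861]]]'

```text
time_s: 1.3
ee_pos: [0.4009, -0.0983, 0.301]
tool_rot: [-3.141, 0.001, -0.0]
ft_force: [-0.7, 0.3, -0.5]
opening: 0.0939
```

Run:
```python
from station import r,camera
from h import *
s=r.get_state();print(s["time_s"],s["ee_pos"],s["tool_rot"],s["qpos"])
c=camera("wrist");np.savez("w1.npz",**c);print(c["fx"],c["cx"],c["cy"],np.round(c["camera_from_world"],4).tolist())
cv2.imwrite("pics/w1.png",cv2.cvtColor(c["color"],cv2.COLOR_RGB2BGR))
```

```text
1.3 [ 0.40085225 -0.0982559   0.30101266] [-3.14100094e+00  6.14428659e-04 -5.37610076e-05] [-3.78228132e-01 -2.18070013e-01  1.47074533e+00  3.40195564e-04
  1.88970681e+00  1.19272867e+00]
297.3186396354542 259.2298606051327 191.16350551902966 [[0.0007, -1.0, -0.0004, -0.0985], [0.9689, 0.0008, -0.2475, -0.3381], [0.2475, -0.0002, 0.9689, -0.5829], [0.0, 0.0, 0.0, 1.0]]
```

View pics/w1.png

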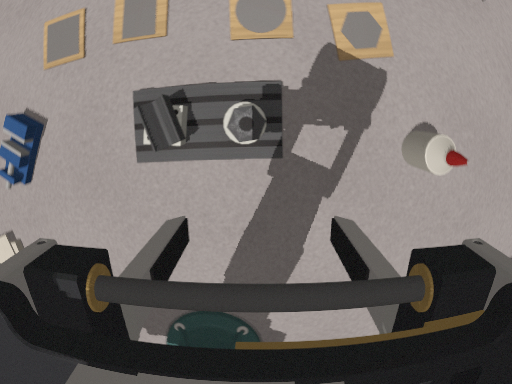

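The wrist view shows the V-block at (160,123) lying obliquely on the square block, and the hexagon at (244,122) on the disc. All four tiles are along the top edge. The fingertips' midpoint is at column 260, close to cx. I'll orthorectify the piles next.

Run:
```python
from h import *
w=dict(np.load("w1.npz"))
ims=[cv2.convertScaleAbs(rectify(w,x,y,.084,.05,4000,True),alpha=1.6,beta=20) for x,y in((.472,.040),(.466,-.076))]
for im in ims:
    for k in range(0,400,40): cv2.line(im,(k,0),(k,6),(255,0,0),1);cv2.line(im,(0,k),(6,k),(255,0,0),1)
cv2.imwrite("pics/p2.png",cv2.cvtColor(np.hstack(ims),cv2.COLOR_RGB2BGR))
for n,x,y in(("sq",.642,.271),("v",.662,.108),("rd",.650,-.097),("hx",.626,-.263)): print(n,tile(w,x,y,fish=True))
```

```text
sq (0.6439647750854492, 0.26717111968994145, 3.6913833618164062, array([100.16272736,  98.73825836]))
v (0.65575, 0.10437500000000001, 0.0, array([99.  , 84.25]))
rd (0.6366991729736329, -0.10077786254882812, 2.16107177734375, array([97.77944946, 71.54813385]))
hx (0.6263196487426759, -0.2660458831787109, 10.407707214355469, array([99.33324432, 98.68590546]))
```

View pics/p2.png

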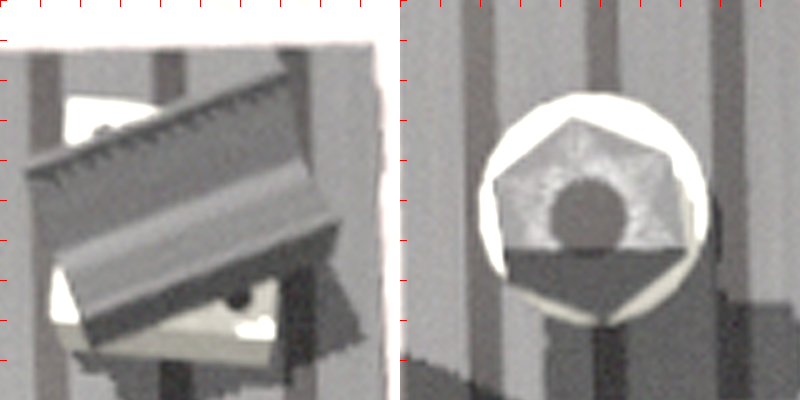

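V-block: centre about (0.469, 0.040), long axis at +21.3° (ortho corners (27,172), (288,70), about (349,227)). Hex: centre about (0.463, -0.080), flat normals at about 8.5° mod 60. I'll go over the V-block first.

apply_moves --targets '[[[0.567,-1,0.5],[0,0,-0.71]],[[0.567,-1,0.5],[0,0,-0.71]],[[0.567,-1,0.5],[0,0,-0.71]],[[0.567,-1,0.5],[0,0,-0.71]]]' --gripper 0.2 --grip_force 25

```text
time_s: 1.75
ee_pos: [0.4681, 0.0231, 0.2369]
tool_rot: [-3.137, 0.007, 0.379]
ft_force: [0.5, -0.6, -0.8]
opening: 0.075
```

Run:
```python
from h import *
go(.469,.040,.13,21.3)
```

```text
shift [ 0.065 -0.124  0.891] turn [-0.009  0.012  0.013]
```

apply_moves --targets '[[[0.06,-0.13,0.89],[0,0,0]],[[0.06,-0.13,0.89],[0,0,0]],[[0.06,-0.13,0.89],[0,0,0]],[[0.06,-0.13,0.89],[0,0,0]]]'

```text
time_s: 2.15
ee_pos: [0.4683, 0.0361, 0.1335]
tool_rot: [-3.141, 0.004, 0.371]
ft_force: [-0.1, -0.8, 0.6]
opening: 0.0749
```

Run:
```python
from station import r,camera
from h import *
s=r.get_state();print(s["ee_pos"],s["tool_rot"])
c=camera("wrist");np.savez("w2.npz",**c)
im=rectify(c,.469,.040,.084,.05,4000,True)
im2=c["color"][100:384,60:460]
cv2.imwrite("pics/w2.png",cv2.cvtColor(np.hstack([im,cv2.resize(im2,(400,284)) if 0 else np.vstack([im2,np.zeros((116,400,3),np.uint8)])]),cv2.COLOR_RGB2BGR))
go(.469,.040,.13,21.3)
```

```text
[0.46830165 0.03608005 0.13350487] [-3.14068774  0.0039006   0.37087196]
shift [ 0.002 -0.035  0.052] turn [ 0.002 -0.002 -0.002]
```

View pics/w2.png

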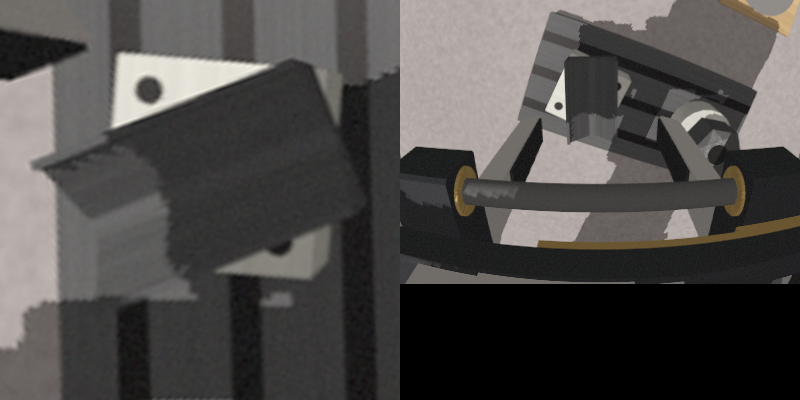

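The close view puts the V-block centre at about (0.468, 0.042) with the same yaw, from ortho corners (32,165), (298,62) and (362,215). Now I'll descend and grip.

apply_moves --targets '[[[0.016,-0.047,0.2],[0,0,0]],[[0.016,-0.047,0.45],[0,0,0]],[[0.016,-0.047,0.6],[0,0,0]],[[0.016,-0.047,0.63],[0,0,0]],[[0.016,-0.047,0.63],[0,0,0]]]'

```text
time_s: 2.7
ee_pos: [0.4712, 0.0424, 0.0617]
tool_rot: [3.14, -0.004, 0.371]
ft_force: [0.2, -0.5, -0.1]
opening: 0.075
```

Run:
```python
from h import *
go(.468,.042,.057,21.25)
```

```text
shift [-0.027 -0.007  0.039] turn [ 0.004 -0.007  0.   ]
```

apply_moves --targets '[[[-0.02,-0.005,0.03],[0,0,0]],[[-0.02,-0.005,0.03],[0,0,0]],[[-0.02,-0.005,0.03],[0,0,0]],[[-0.02,-0.005,0.03],[0,0,0]]]'

```text
time_s: 3.1
ee_pos: [0.4671, 0.0428, 0.0561]
tool_rot: [3.141, -0.001, 0.372]
ft_force: [-0.5, -0.1, -0.2]
opening: 0.0755
```

apply_moves --targets '[[[0,0,0],[0,0,0]],[[0,0,0],[0,0,0]],[[0,0,0],[0,0,0]],[[0,0,0],[0,0,0]],[[0,0,0],[0,0,0]]]' --gripper 0.7

```text
time_s: 3.6
ee_pos: [0.4667, 0.0428, 0.0554]
tool_rot: [3.141, 0.0, 0.372]
ft_force: [0.0, -0.4, 0.1]
opening: 0.0417
```

apply_moves --targets '[[[0,0,0],[0,0,0]],[[0,0,0],[0,0,0]],[[0,0,0],[0,0,0]],[[0,0,0],[0,0,0]],[[0,0,0],[0,0,0]]]'

```text
time_s: 4.1
ee_pos: [0.4667, 0.0428, 0.0554]
tool_rot: [3.142, 0.0, 0.372]
ft_force: [0.3, -0.1, -0.0]
opening: 0.0423
```

apply_moves --targets '[[[0,0,-0.15],[0,0,0]],[[0,0,-0.4],[0,0,0]],[[0,0,-0.7],[0,0,0]],[[0,0,-0.9],[0,0,0]],[[0,0,-0.9],[0,0,0]]]'

```text
time_s: 4.6
ee_pos: [0.4687, 0.0428, 0.1666]
tool_rot: [3.139, -0.006, 0.372]
ft_force: [0.5, 0.7, -4.7]
opening: 0.0418
```

apply_moves --targets '[[[0.3,-0.07,-0.1],[0,0,0.2]],[[0.6,-0.14,-0.2],[0,0,0.45]],[[0.85,-0.2,-0.3],[0,0,0.65]],[[0.91,-0.21,-0.3],[0,0,0.687]],[[0.91,-0.21,-0.3],[0,0,0.687]]]'

```text
time_s: 5.1
ee_pos: [0.5587, 0.1063, 0.1961]
tool_rot: [3.141, 0.005, 0.014]
ft_force: [-0.1, 0.7, -5.5]
opening: 0.0421
```

Run:
```python
from station import r,camera
from h import *
s=r.get_state();print(s["ee_pos"],s["tool_rot"],s["opening"])
c=camera("wrist");np.savez("w3.npz",**c)
print("vtile",tile(c,.662,.106,fish=True))
im=rectify(c,.662,.106,.006,.0665,3000,True);im2=rectify(c,.466,.04,.052,.0665,3000,True)
cv2.imwrite("pics/w3.png",cv2.cvtColor(np.hstack([im,im2]),cv2.COLOR_RGB2BGR))
```

```text
[0.5586524  0.10628875 0.19613929] [3.14086068 0.0054897  0.0137612 ] 0.042099070629283655
vtile (0.650913818359375, 0.10665408325195312, 0.690277099609375, array([98.66452026, 75.24755096]))
```

View pics/w3.png

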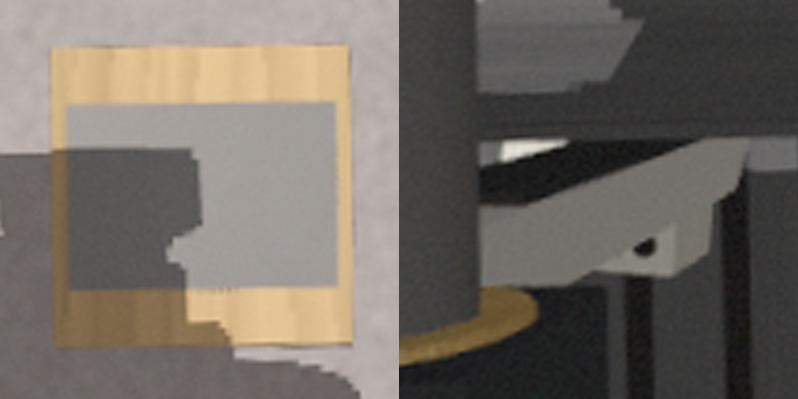

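```bash
sed -i 's/h\[...,2\]>90)/h[...,2]>35)/' h.py
python3 - <<'E'
from h import *
c=dict(np.load("w3.npz"));print(tile(c,.662,.106,fish=True))
w=dict(np.load("w1.npz"))
for n,x,y in(("sq",.642,.271),("v",.662,.108),("rd",.650,-.097),("hx",.626,-.263)): print(n,tile(w,x,y,fish=True))
go(.662,.1073,.10,.6)
E
```

```text
(0.650913818359375, 0.10665408325195312, 0.690277099609375, array([98.66452026, 75.24755096]))
sq (0.6439647750854492, 0.26717111968994145, 3.6913833618164062, array([100.16272736,  98.73825836]))
v (0.656, 0.10437500000000001, 0.0, array([99.  , 84.75]))
rd (0.6369441070556641, -0.10076861572265625, 2.16107177734375, array([97.77944946, 72.03834534]))
hx (0.6263196487426759, -0.2660458831787109, 10.407707214355469, array([99.33324432, 98.68590546]))
shift [ 0.873 -0.003  0.797] turn [0.002 0.012 0.005]
```

apply_moves --targets '[[[0.3,0,0.2],[0,0,0]],[[0.6,0,0.45],[0,0,0]],[[0.8,0,0.7],[0,0,0]],[[0.87,0,0.8],[0,0,0]],[[0.87,0,0.8],[0,0,0]]]'

```text
time_s: 5.65
ee_pos: [0.6609, 0.1061, 0.0985]
tool_rot: [3.141, 0.01, 0.011]
ft_force: [-0.6, -0.1, -4.4]
opening: 0.0419
```

```bash
sed -i 's/h\[...,1\]>90/h[...,1]>60/' h.py
python3 - <<'E'
from h import *
c=dict(np.load("w3.npz"));print(tile(c,.662,.106,fish=True))
go(.662,.1073,.0095,.6)
E
```

```text
(0.662579071044922, 0.10704837036132812, 0.6401519775390625, array([100.27446747, 100.26329803]))
shift [ 0.016 -0.011  0.742] turn [0.002 0.018 0.002]
```

apply_moves --targets '[[[0.01,-0.008,0.2],[0,0.018,0]],[[0.01,-0.008,0.4],[0,0.018,0]],[[0.01,-0.008,0.55],[0,0.018,0]],[[0.01,-0.008,0.63],[0,0.018,0]],[[0.01,-0.008,0.65],[0,0.018,0]]]'

```text
time_s: 6.15
ee_pos: [0.6637, 0.108, 0.0257]
tool_rot: [3.141, -0.008, 0.012]
ft_force: [0.4, 0.0, -5.4]
opening: 0.0419
```

Run:
```python
from station import r
from h import *
print(r.get_state()["ee_pos"],r.get_state()["tool_rot"])
go(.6619,.1071,.0095,.64)
```

```text
[0.66374369 0.10800027 0.02568225] [ 3.14139579 -0.00834624  0.01217949]
shift [-0.017  0.007  0.135] turn [ 0.    -0.016  0.002]
```

apply_moves --targets '[[[0,0,0.03],[0,0,0]],[[0,0,0.05],[0,0,0]],[[0,0,0.05],[0,0,0]],[[0,0,0.05],[0,0,0]],[[0,0,0.05],[0,0,0]]]'

```text
time_s: 6.65
ee_pos: [0.6653, 0.1082, 0.02]
tool_rot: [3.142, -0.01, 0.012]
ft_force: [0.8, 0.4, -4.3]
opening: 0.0418
```

Run:
```python
from h import *
go(.6619,.1071,.0095,.64)
```

```text
shift [-0.03   0.009  0.087] turn [ 0.    -0.02   0.002]
```

apply_moves --targets '[[[-0.025,0.008,0.03],[0,-0.02,0]],[[-0.025,0.008,0.05],[0,-0.02,0]],[[-0.025,0.008,0.06],[0,-0.02,0]],[[-0.025,0.008,0.06],[0,-0.02,0]],[[-0.025,0.008,0.06],[0,-0.02,0]]]'

```text
time_s: 7.15
ee_pos: [0.662, 0.1072, 0.0121]
tool_rot: [3.142, 0.001, 0.012]
ft_force: [-0.0, 0.8, -4.9]
opening: 0.0416
```

Run:
```python
from h import *
go(.6619,.1071,.0095,.64)
```

```text
shift [-0.001  0.001  0.022] turn [0.    0.002 0.002]
```

apply_moves --targets '[[[0,0,0.008],[0,0,0]],[[0,0,0.014],[0,0,0]],[[0,0,0.018],[0,0,0]],[[0,0,0.02],[0,0,0]],[[0,0,0.02],[0,0,0]]]'

```text
time_s: 7.65
ee_pos: [0.662, 0.1072, 0.0098]
tool_rot: [3.141, 0.001, 0.012]
ft_force: [0.2, -0.4, -4.6]
opening: 0.0423
```

apply_moves --targets '[[[0,0,0.003],[0,0,0]],[[0,0,0.006],[0,0,0]],[[0,0,0.009],[0,0,0]],[[0,0,0.009],[0,0,0]],[[0,0,0.009],[0,0,0]]]'

```text
time_s: 8.15
ee_pos: [0.6621, 0.1072, 0.0095]
tool_rot: [3.142, 0.001, 0.012]
ft_force: [-1.4, 0.3, 0.2]
opening: 0.0419
```

apply_moves --targets '[[[0,0,0],[0,0,0]],[[0,0,0],[0,0,0]],[[0,0,0],[0,0,0]],[[0,0,0],[0,0,0]],[[0,0,0],[0,0,0]]]' --gripper 0.3

```text
time_s: 8.65
ee_pos: [0.6622, 0.1072, 0.0089]
tool_rot: [3.142, 0.001, 0.012]
ft_force: [-1.0, 0.0, -0.6]
opening: 0.0659
```

apply_moves --targets '[[[0,0,-0.1],[0,0,0]],[[0,0,-0.4],[0,0,0]],[[0,0,-0.7],[0,0,0]],[[0,0,-1],[0,0,0]],[[0,0,-1],[0,0,0]]]'

```text
time_s: 9.15
ee_pos: [0.6661, 0.1075, 0.138]
tool_rot: [-3.141, -0.014, 0.012]
ft_force: [0.1, 0.2, -0.0]
opening: 0.066
```

apply_moves --targets '[[[-0.6,0.4,-0.5],[0,0,0.2]],[[-1,0.8,-0.7],[0,0,0.4]],[[-1,1,-0.8],[0,0,0.737]],[[-1,1,-0.8],[0,0,0.737]],[[-1,1,-0.8],[0,0,0.737]]]'

```text
time_s: 9.65
ee_pos: [0.5433, -0.0176, 0.2298]
tool_rot: [3.141, -0.007, -0.379]
ft_force: [0.2, 0.5, 0.1]
opening: 0.0656
```

Run:
```python
from station import r,camera
from h import *
print(r.get_state()["ee_pos"],r.get_state()["tool_rot"])
go(.463,-.080,.14,-21.5)
c=camera("wrist");np.savez("w4.npz",**c)
print("v",tile(c,.6625,.107,fish=True),"rd",tile(c,.65,-.098,fish=True),"hx",tile(c,.626,-.266,fish=True))
im=rectify(c,.6625,.107,.038,.0665,3000,True);im2=rectify(c,.463,-.08,.084,.0665,3000,True);
cv2.imwrite("pics/w4.png",cv2.cvtColor(np.hstack([im,im2]),cv2.COLOR_RGB2BGR))
```

```text
[ 0.54326634 -0.01762324  0.22983072] [ 3.14142015 -0.0072197  -0.37896028]
shift [-0.435  0.73   0.746] turn [ 0.    -0.014 -0.007]
v (0.6630688018798828, 0.10739991760253907, 0.7117080688476562, array([101.45335388, 100.23761749])) rd (0.6516636810302735, -0.09721687316894531, 2.6301116943359375, array([101.23777008, 100.50532532])) hx (0.6282350387573242, -0.26355224609375, 10.581634521484375, array([102.19359589, 100.35723877]))
```

View pics/w4.png

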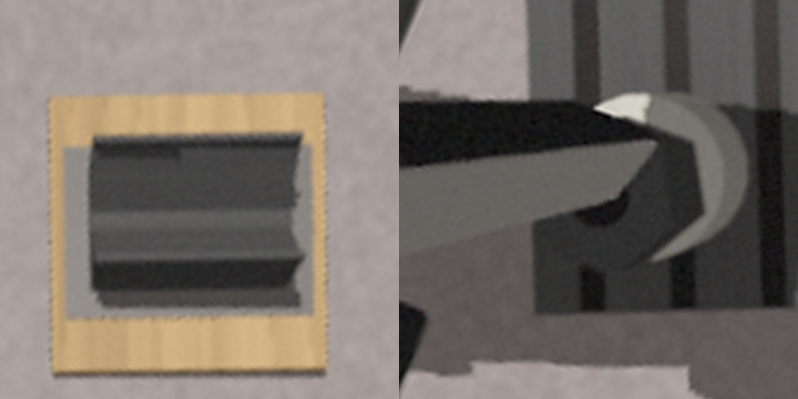

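The V-block sits on its tile (ortho corners (92,135) and (302,133)), about 1 mm off the tile's middle. Next is the hex.

apply_moves --targets '[[[-0.2,0.3,0.2],[0,0,0]],[[-0.4,0.6,0.4],[0,0,0]],[[-0.435,0.73,0.6],[0,0,0]],[[-0.435,0.73,0.7],[0,0,0]],[[-0.435,0.73,0.7],[0,0,0]]]' --gripper 0.2

```text
time_s: 10.2
ee_pos: [0.4621, -0.0754, 0.1381]
tool_rot: [-3.142, 0.006, -0.373]
ft_force: [-0.5, 0.3, -0.2]
opening: 0.0753
```

Run:
```python
from station import r,camera
from h import *
print(r.get_state()["ee_pos"],r.get_state()["tool_rot"])
go(.463,-.080,.14,-21.5)
c=camera("wrist");np.savez("w5.npz",**c)
im=rectify(c,.463,-.08,.084,.05,4000,True);im2=rectify(c,.466,.04,.052,.05,4000,True)
cv2.imwrite("pics/w5.png",cv2.cvtColor(cv2.convertScaleAbs(np.hstack([im,im2]),alpha=1.7),cv2.COLOR_RGB2BGR))
```

```text
[ 0.46214736 -0.07541471  0.13812789] [-3.14152374  0.00631741 -0.373277  ]
shift [ 0.02   0.033 -0.016] turn [-0.     0.012  0.004]
```

View pics/w5.png

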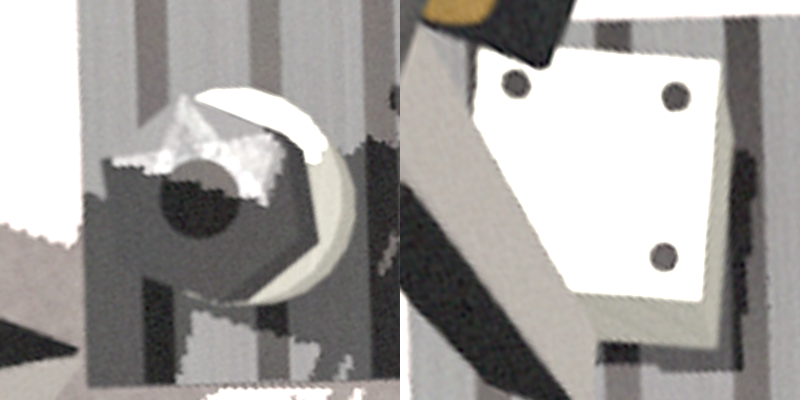

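Hex centre (0.463, -0.0798) from its hole at (200,199). The bare square block's ortho corners are (478,45), (718,60) and (700,300), giving centre (0.4633, 0.0469) and yaw about -4°. I'll descend on the hex.

apply_moves --targets '[[[0.02,0.031,0.2],[0,0,-0.01]],[[0.02,0.031,0.4],[0,0,-0.01]],[[0.02,0.031,0.6],[0,0,-0.01]],[[0.02,0.031,0.63],[0,0,-0.01]],[[0.02,0.031,0.63],[0,0,-0.01]]]'

```text
time_s: 10.75
ee_pos: [0.4648, -0.0804, 0.0658]
tool_rot: [3.141, 0.001, -0.367]
ft_force: [0.1, -0.4, 0.1]
opening: 0.075
```

apply_moves --targets '[[[0,0,0],[0,0,0]],[[0,0,0],[0,0,0]],[[0,0,0],[0,0,0]]]'

```text
time_s: 11.05
ee_pos: [0.4648, -0.0813, 0.0668]
tool_rot: [3.141, -0.002, -0.368]
ft_force: [-0.1, -0.4, 0.4]
opening: 0.075
```

Run:
```python
from h import *
go(.463,-.0798,.0555,-21.)
```

```text
shift [-0.019 -0.006  0.094] turn [ 0.    -0.003 -0.004]
```

apply_moves --targets '[[[-0.019,-0.006,0.05],[0,0,0]],[[-0.019,-0.006,0.09],[0,0,0]],[[-0.019,-0.006,0.09],[0,0,0]],[[-0.019,-0.006,0.09],[0,0,0]],[[-0.019,-0.006,0.09],[0,0,0]]]'

```text
time_s: 11.55
ee_pos: [0.462, -0.0796, 0.0546]
tool_rot: [3.141, 0.001, -0.369]
ft_force: [0.4, 0.2, 0.3]
opening: 0.0754
```

apply_moves --targets '[[[0,0,0],[0,0,0]],[[0,0,0],[0,0,0]],[[0,0,0],[0,0,0]],[[0,0,0],[0,0,0]],[[0,0,0],[0,0,0]]]' --gripper 0.65

```text
time_s: 12.05
ee_pos: [0.4621, -0.0795, 0.0546]
tool_rot: [3.141, 0.001, -0.369]
ft_force: [0.5, 0.5, 0.4]
opening: 0.0454
```

apply_moves --targets '[[[0,0,0],[0,0,0]],[[0,0,0],[0,0,0]],[[0,0,0],[0,0,0]]]'

```text
time_s: 12.35
ee_pos: [0.4621, -0.0795, 0.0546]
tool_rot: [3.141, 0.001, -0.369]
ft_force: [0.7, 0.8, 0.8]
opening: 0.0457
```

apply_moves --targets '[[[0,0,-0.15],[0,0,0]],[[0,0,-0.4],[0,0,0]],[[0,0,-0.7],[0,0,0]],[[0,0,-0.9],[0,0,0]],[[0,0,-0.9],[0,0,0]]]'

```text
time_s: 12.85
ee_pos: [0.4639, -0.0803, 0.1657]
tool_rot: [3.141, -0.006, -0.369]
ft_force: [-0.3, -1.2, -3.7]
opening: 0.0459
```

apply_moves --targets '[[[0.3,0.25,-0.1],[0,0,-0.02]],[[0.5,0.5,-0.3],[0,0,-0.05]],[[0.7,0.75,-0.3],[0,0,-0.053]],[[0.95,0.95,-0.3],[0,0,-0.053]],[[0.95,0.95,-0.3],[0,0,-0.053]]]'

```text
time_s: 13.35
ee_pos: [0.5272, -0.2307, 0.1935]
tool_rot: [3.14, 0.007, -0.345]
ft_force: [-0.8, 1.4, -5.9]
opening: 0.0458
```

Run:
```python
from station import r,camera
from h import *
s=r.get_state();print(s["ee_pos"],s["tool_rot"],s["opening"])
c=camera("wrist");np.savez("w6.npz",**c)
print("hx",tile(c,.6275,-.2645,fish=True),"rd",tile(c,.65,-.098,fish=True))
go(.627,-.2645,.1,-19.5)
im=rectify(c,.6275,-.2645,.006,.0665,3000,True);h=cv2.cvtColor(im,cv2.COLOR_RGB2HSV);
cv2.imwrite("pics/w6.png",cv2.cvtColor(np.hstack([im,cv2.resize(c["color"],(532,399))[:, 66:466]]),cv2.COLOR_RGB2BGR))
```

```text
[ 0.52721217 -0.23074096  0.19353541] [ 3.14010997  0.006514   -0.34536153] 0.04578620389140791
hx (0.6273853378295898, -0.2646463775634766, 10.561012268066406, array([100.77617645, 100.33463287])) rd (0.6507339019775391, -0.0978891143798828, 2.55615234375, array([101.56624603, 100.15692902]))
shift [0.898 0.002 0.774] turn [-0.001  0.016 -0.006]
```

View pics/w6.png

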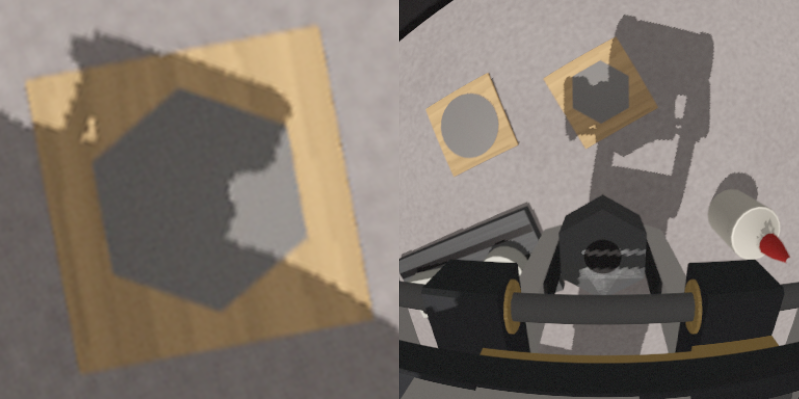

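The hex tile's grey flats agree with the tile's 10.6° axis (left flat runs (93,160) to (115,272)). The nut is held squarely, with its hole at (600,255). I'll move over the tile.

apply_moves --targets '[[[0.3,0,0.2],[0,0,-0.006]],[[0.6,0,0.45],[0,0,-0.006]],[[0.8,0,0.7],[0,0,-0.006]],[[0.895,0,0.8],[0,0,-0.006]],[[0.895,0,0.8],[0,0,-0.006]]]'

```text
time_s: 13.9
ee_pos: [0.6263, -0.2605, 0.0956]
tool_rot: [-3.14, 0.012, -0.336]
ft_force: [-0.7, 0.1, -5.3]
opening: 0.0456
```

apply_moves --targets '[[[0,0,0.2],[0,0,0]],[[0,0,0.4],[0,0,0]],[[0,0,0.55],[0,0,0]],[[0,0,0.6],[0,0,0]],[[0,0,0.6],[0,0,0]]]'

```text
time_s: 14.4
ee_pos: [0.6272, -0.2619, 0.0298]
tool_rot: [3.142, 0.003, -0.337]
ft_force: [-0.7, 0.4, -4.1]
opening: 0.0455
```

apply_moves --targets '[[[0,0,0],[0,0,0]],[[0,0,0],[0,0,0]],[[0,0,0],[0,0,0]]]'

```text
time_s: 14.7
ee_pos: [0.6292, -0.2633, 0.0322]
tool_rot: [3.141, -0.002, -0.338]
ft_force: [-0.7, -0.7, -4.8]
opening: 0.0459
```

Run:
```python
from h import *
go(.6266,-.2643,.0086,-19.45)
```

```text
shift [-0.018  0.015  0.197] turn [ 0.002 -0.003  0.003]
```

apply_moves --targets '[[[-0.018,0.012,0.05],[0,0,0.003]],[[-0.018,0.012,0.1],[0,0,0.003]],[[-0.018,0.012,0.13],[0,0,0.003]],[[-0.018,0.012,0.14],[0,0,0.003]],[[-0.018,0.012,0.14],[0,0,0.003]]]'

```text
time_s: 15.2
ee_pos: [0.6255, -0.2634, 0.0129]
tool_rot: [3.141, 0.002, -0.339]
ft_force: [1.4, 0.0, -5.1]
opening: 0.0455
```

apply_moves --targets '[[[0,0,0],[0,0,0]],[[0,0,0],[0,0,0]]]'

```text
time_s: 15.4
ee_pos: [0.6261, -0.2637, 0.014]
tool_rot: [3.141, 0.0, -0.339]
ft_force: [0.7, -0.5, -3.7]
opening: 0.0459
```

Run:
```python
from h import *
go(.6266,-.2643,.0086,-19.45)
```

```text
shift [0.005 0.004 0.045] turn [0.001 0.    0.   ]
```

apply_moves --targets '[[[0.004,0.004,0.01],[0,0,0]],[[0.004,0.004,0.02],[0,0,0]],[[0.004,0.004,0.028],[0,0,0]],[[0.004,0.004,0.033],[0,0,0]],[[0.004,0.004,0.037],[0,0,0]]]'

```text
time_s: 15.9
ee_pos: [0.6261, -0.2641, 0.009]
tool_rot: [3.141, 0.001, -0.339]
ft_force: [-0.9, -0.0, -4.0]
opening: 0.0459
```

apply_moves --targets '[[[0,0,0.002],[0,0,0]],[[0,0,0.004],[0,0,0]],[[0,0,0.006],[0,0,0]],[[0,0,0.006],[0,0,0]],[[0,0,0.006],[0,0,0]]]'

```text
time_s: 16.4
ee_pos: [0.6262, -0.2642, 0.0087]
tool_rot: [3.141, 0.001, -0.339]
ft_force: [-0.5, 0.7, -2.7]
opening: 0.0457
```

Nearly down, so I'll go a hair lower, release and lift.

apply_moves --targets '[[[0,0,0.003],[0,0,0]],[[0,0,0.005],[0,0,0]],[[0,0,0.005],[0,0,0]],[[0,0,0.005],[0,0,0]]]'

```text
time_s: 16.8
ee_pos: [0.6262, -0.2642, 0.0087]
tool_rot: [3.141, 0.001, -0.339]
ft_force: [-3.0, 1.1, 3.0]
opening: 0.0461
```

apply_moves --targets '[[[0,0,0],[0,0,0]],[[0,0,0],[0,0,0]],[[0,0,0],[0,0,0]],[[0,0,0],[0,0,0]],[[0,0,0],[0,0,0]]]' --gripper 0.25

```text
time_s: 17.3
ee_pos: [0.6263, -0.2643, 0.0078]
tool_rot: [3.141, 0.001, -0.339]
ft_force: [-0.7, -0.4, 0.1]
opening: 0.0707
```

apply_moves --targets '[[[0,0,-0.1],[0,0,0]],[[0,0,-0.4],[0,0,0]],[[0,0,-0.7],[0,0,0]],[[0,0,-1],[0,0,0]],[[0,0,-1],[0,0,0]]]'

```text
time_s: 17.8
ee_pos: [0.6299, -0.266, 0.1372]
tool_rot: [3.139, -0.014, -0.339]
ft_force: [0.4, -0.2, 1.2]
opening: 0.0704
```

Run:
```python
from h import *
go(.463,-.080,.2,-3)
```

```text
shift [-1.82  -0.997 -0.551] turn [ 0.009 -0.026 -0.548]
```

apply_moves --targets '[[[-0.3,-0.15,-0.3],[0,0,0]],[[-0.6,-0.3,-0.5],[0,0,0]],[[-0.95,-0.5,-0.55],[0,0,0]],[[-0.95,-0.5,-0.55],[0,0,0]]]' --gripper 0

```text
time_s: 18.2
ee_pos: [0.536, -0.1659, 0.1958]
tool_rot: [-3.141, 0.001, -0.336]
ft_force: [0.3, -0.8, 0.4]
opening: 0.0937
```

apply_moves --targets '[[[-0.4,-0.2,0],[0,0,-0.2]],[[-0.87,-0.5,0],[0,0,-0.4]],[[-0.95,-0.5,0],[0,0,-0.55]],[[-0.95,-0.5,0],[0,0,-0.55]],[[-0.95,-0.5,0],[0,0,-0.55]]]'

```text
time_s: 18.7
ee_pos: [0.4517, -0.0754, 0.1942]
tool_rot: [3.141, -0.0, -0.052]
ft_force: [0.7, -0.7, 0.5]
opening: 0.0941
```

Run:
```python
from station import r,camera
from h import *
s=r.get_state();print(s["ee_pos"],s["tool_rot"])
c=camera("wrist");np.savez("w7.npz",**c)
print("hx",tile(c,.6274,-.2646,fish=True),"rd",tile(c,.65,-.098,fish=True))
a=rectify(c,.466,-.08,.052,.05,4000,True);b=rectify(c,.6274,-.2646,.038,.05,4000,True)
cv2.imwrite("pics/w7.png",cv2.cvtColor(np.hstack([a,b]),cv2.COLOR_RGB2BGR))
```

```text
[ 0.45170095 -0.07537191  0.19418139] [ 3.14065665e+00 -2.07636899e-04 -5.17827553e-02]
hx (0.6276752990722656, -0.2648353515625, 10.425811767578125, array([102.38131714, 100.69757843])) rd (0.6408580017089844, -0.098843994140625, 2.1747360229492188, array([100.70589447,  80.90371704]))
```

View pics/w7.png

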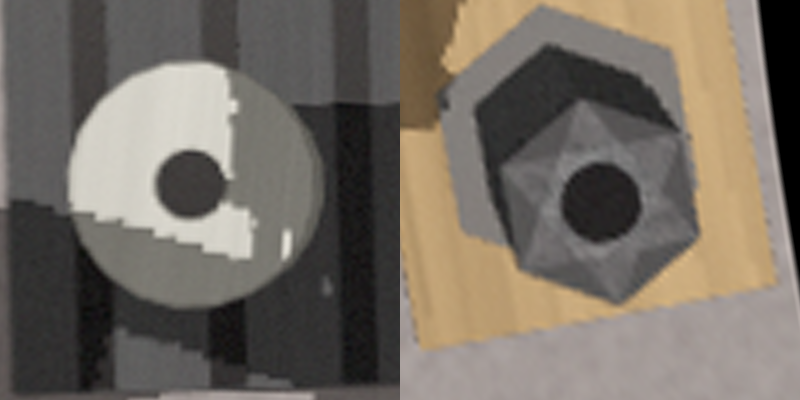

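The nut is centred on its tile to within 0.6 mm (hole at (601,202) against the expected 600,200). The disc centre is (0.4637, -0.076) from its hole at (190,184). Now I'll grasp it.

apply_moves --targets '[[[0.1,0,0.3],[0,0,0]],[[0.1,0,0.6],[0,0,0]],[[0.1,0,0.85],[0,0,0]],[[0.1,0,0.9],[0,0,0]],[[0.1,0,0.9],[0,0,0]]]'

```text
time_s: 19.25
ee_pos: [0.463, -0.0763, 0.0849]
tool_rot: [-3.141, 0.004, -0.053]
ft_force: [-0.1, -0.7, 0.4]
opening: 0.0941
```

apply_moves --targets '[[[0,0,0.1],[0,0,0]],[[0,0,0.2],[0,0,0]],[[0,0,0.3],[0,0,0]],[[0,0,0.38],[0,0,0]],[[0,0,0.38],[0,0,0]]]'

```text
time_s: 19.75
ee_pos: [0.4617, -0.0753, 0.0385]
tool_rot: [-3.141, 0.005, -0.051]
ft_force: [0.6, -0.0, -0.0]
opening: 0.0939
```

apply_moves --targets '[[[0,0,0],[0,0,0]],[[0,0,0],[0,0,0]]]'

```text
time_s: 19.95
ee_pos: [0.4636, -0.0758, 0.041]
tool_rot: [3.141, -0.0, -0.051]
ft_force: [0.2, 0.2, 0.2]
opening: 0.0938
```

Run:
```python
from h import *
go(.4637,-.076,.026,-3)
```

```text
shift [0.001 0.001 0.125] turn [ 0.001 -0.     0.002]
```

apply_moves --targets '[[[0,0,0.06],[0,0,0]],[[0,0,0.1],[0,0,0]],[[0,0,0.12],[0,0,0]],[[0,0,0.12],[0,0,0]],[[0,0,0.12],[0,0,0]]]'

```text
time_s: 20.45
ee_pos: [0.4631, -0.0757, 0.0259]
tool_rot: [3.141, 0.001, -0.051]
ft_force: [0.0, 0.6, -0.2]
opening: 0.0945
```

apply_moves --targets '[[[0,0,0],[0,0,0]],[[0,0,0],[0,0,0]],[[0,0,0],[0,0,0]],[[0,0,0],[0,0,0]],[[0,0,0],[0,0,0]]]' --gripper 0.5

```text
time_s: 20.95
ee_pos: [0.4632, -0.0758, 0.0261]
tool_rot: [3.141, 0.001, -0.051]
ft_force: [-0.3, 0.7, -0.8]
opening: 0.0615
```

apply_moves --targets '[[[0,0,0],[0,0,0]],[[0,0,0],[0,0,0]],[[0,0,0],[0,0,0]]]'

```text
time_s: 21.25
ee_pos: [0.4632, -0.0758, 0.0261]
tool_rot: [3.141, 0.001, -0.051]
ft_force: [-0.6, 0.4, 0.5]
opening: 0.0615
```

apply_moves --targets '[[[0,0,-0.15],[0,0,0]],[[0,0,-0.4],[0,0,0]],[[0,0,-0.7],[0,0,0]],[[0,0,-1],[0,0,0]],[[0,0,-1],[0,0,0]]]'

```text
time_s: 21.75
ee_pos: [0.4663, -0.0765, 0.1512]
tool_rot: [3.139, -0.009, -0.051]
ft_force: [1.3, -0.4, -2.0]
opening: 0.0619
```

apply_moves --targets '[[[0.3,0.08,-0.2],[0,0,0]],[[0.55,0.12,-0.35],[0,0,0]],[[0.7,0.14,-0.45],[0,0,0]],[[0.72,0.14,-0.45],[0,0,0]],[[0.72,0.14,-0.45],[0,0,0]]]'

```text
time_s: 22.25
ee_pos: [0.5477, -0.0966, 0.1973]
tool_rot: [-3.141, 0.006, -0.051]
ft_force: [-0.1, 0.1, -2.9]
opening: 0.0614
```

Run:
```python
from station import r,camera
from h import *
s=r.get_state();print(s["ee_pos"],s["tool_rot"],s["opening"])
c=camera("wrist");np.savez("w8.npz",**c)
print("rd",tile(c,.65,-.098,fish=True),"sq",tile(c,.643,.269,fish=True))
go(.65,-.0978,.1,-3)
```

```text
[ 0.54772014 -0.09660351  0.19731975] [-3.14067441  0.00564022 -0.05120973] 0.06137182984107136
rd (0.6510460968017578, -0.09824555206298828, 2.6506881713867188, array([100.42251587, 100.39014435])) sq (0.6424686737060548, 0.26890025329589845, 4.136833190917969, array([105.1772995, 100.2671814]))
shift [ 0.861 -0.032  0.806] turn [-0.002  0.012  0.002]
```

apply_moves --targets '[[[0.3,-0.01,0.2],[0,0,0]],[[0.6,-0.02,0.45],[0,0,0]],[[0.8,-0.03,0.7],[0,0,0]],[[0.864,-0.03,0.8],[0,0,0]],[[0.864,-0.03,0.8],[0,0,0]]]'

```text
time_s: 22.8
ee_pos: [0.6496, -0.0979, 0.0991]
tool_rot: [-3.14, 0.01, -0.051]
ft_force: [-0.3, 0.4, -2.6]
opening: 0.0619
```

apply_moves --targets '[[[0,0,0.2],[0,0,0]],[[0,0,0.4],[0,0,0]],[[0,0,0.52],[0,0,0]],[[0,0,0.57],[0,0,0]],[[0,0,0.57],[0,0,0]]]'

```text
time_s: 23.3
ee_pos: [0.6516, -0.0987, 0.0356]
tool_rot: [3.142, 0.002, -0.052]
ft_force: [-0.1, 0.0, -2.7]
opening: 0.0615
```

apply_moves --targets '[[[0,0,0],[0,0,0]],[[0,0,0],[0,0,0]],[[0,0,0],[0,0,0]]]'

```text
time_s: 23.6
ee_pos: [0.653, -0.0989, 0.0368]
tool_rot: [3.141, -0.001, -0.051]
ft_force: [-0.4, 0.6, -2.5]
opening: 0.0617
```

Run:
```python
from h import *
go(.6504,-.0981,.0121,-3)
```

```text
shift [-0.023 -0.005  0.206] turn [ 0.001 -0.002  0.002]
```

apply_moves --targets '[[[-0.023,-0.005,0.06],[0,0,0]],[[-0.023,-0.005,0.11],[0,0,0]],[[-0.023,-0.005,0.15],[0,0,0]],[[-0.023,-0.005,0.16],[0,0,0]],[[-0.023,-0.005,0.16],[0,0,0]]]'

```text
time_s: 24.1
ee_pos: [0.6491, -0.0979, 0.0154]
tool_rot: [-3.142, 0.002, -0.051]
ft_force: [-0.4, 0.0, -3.0]
opening: 0.0619
```

apply_moves --targets '[[[0,0,0],[0,0,0]],[[0,0,0],[0,0,0]]]'

```text
time_s: 24.3
ee_pos: [0.6498, -0.098, 0.0166]
tool_rot: [3.141, 0.0, -0.051]
ft_force: [0.8, 0.4, -2.5]
opening: 0.0618
```

Run:
```python
from h import *
go(.6504,-.0981,.0121,-3)
```

```text
shift [0.005 0.    0.038] turn [0.001 0.    0.002]
```

apply_moves --targets '[[[0.005,0,0.01],[0,0,0]],[[0.005,0,0.018],[0,0,0]],[[0.005,0,0.025],[0,0,0]],[[0.005,0,0.03],[0,0,0]],[[0.005,0,0.033],[0,0,0]]]'

```text
time_s: 24.8
ee_pos: [0.65, -0.0979, 0.0122]
tool_rot: [3.141, 0.001, -0.051]
ft_force: [-0.4, -0.2, -1.6]
opening: 0.0613
```

apply_moves --targets '[[[0,0,0.002],[0,0,0]],[[0,0,0.004],[0,0,0]],[[0,0,0.005],[0,0,0]],[[0,0,0.005],[0,0,0]],[[0,0,0.005],[0,0,0]]]'

```text
time_s: 25.3
ee_pos: [0.6501, -0.098, 0.0122]
tool_rot: [3.141, 0.001, -0.051]
ft_force: [-2.2, -0.1, 0.8]
opening: 0.0618
```

apply_moves --targets '[[[0,0,0],[0,0,0]],[[0,0,0],[0,0,0]],[[0,0,0],[0,0,0]],[[0,0,0],[0,0,0]],[[0,0,0],[0,0,0]]]' --gripper 0

```text
time_s: 25.8
ee_pos: [0.6502, -0.098, 0.0117]
tool_rot: [3.141, 0.001, -0.051]
ft_force: [-0.4, 0.5, -0.1]
opening: 0.0935
```

apply_moves --targets '[[[0,0,-0.1],[0,0,0]],[[0,0,-0.4],[0,0,0]],[[0,0,-0.7],[0,0,0]],[[0,0,-1],[0,0,0]],[[0,0,-1],[0,0,0]]]'

```text
time_s: 26.3
ee_pos: [0.6541, -0.0989, 0.1407]
tool_rot: [3.139, -0.014, -0.051]
ft_force: [0.7, 0.1, 1.6]
opening: 0.094
```

apply_moves --targets '[[[-0.3,-0.2,-0.3],[0,0,0]],[[-0.6,-0.4,-0.5],[0,0,0]],[[-0.87,-0.56,-0.55],[0,0,0]],[[-0.87,-0.56,-0.55],[0,0,0]]]'

```text
time_s: 26.7
ee_pos: [0.5472, -0.023, 0.2007]
tool_rot: [-3.141, -0.002, -0.048]
ft_force: [0.9, -0.7, 0.2]
opening: 0.0945
```

apply_moves --targets '[[[-0.4,-0.2,0],[0,0,0.03]],[[-0.7,-0.4,0],[0,0,0.03]],[[-0.87,-0.56,0],[0,0,0.03]],[[-0.87,-0.56,0],[0,0,0.03]],[[-0.87,-0.56,0],[0,0,0.03]]]'

```text
time_s: 27.2
ee_pos: [0.4492, 0.0467, 0.1978]
tool_rot: [3.141, 0.0, -0.066]
ft_force: [0.6, -0.8, -0.9]
opening: 0.0943
```

Run:
```python
from station import r,camera
from h import *
s=r.get_state();print(s["ee_pos"],s["tool_rot"])
c=camera("wrist");np.savez("w9.npz",**c)
print("rd",tile(c,.651,-.098,fish=True),"v",tile(c,.6626,.107,fish=True),"sq",tile(c,.643,.269,fish=True))
a=rectify(c,.4633,.0469,.052,.05,4000,True);b=rectify(c,.651,-.0982,.038,.05,4000,True)
cv2.imwrite("pics/w9.png",cv2.cvtColor(np.hstack([a,b]),cv2.COLOR_RGB2BGR))
go(.4633,.0469,.12,-4)
```

```text
[0.44915729 0.04673634 0.19780028] [ 3.14077907e+00  1.08459290e-04 -6.64063623e-02]
rd (0.6399429321289063, -0.09841209411621094, 2.6686325073242188, array([101.25659943,  78.90057373])) v (0.6527019592285156, 0.10696908569335938, 0.48554229736328125, array([100.72730255,  81.39749908])) sq (0.6425394134521485, 0.26968604278564456, 4.0735321044921875, array([102.53186798, 101.33015442]))
shift [ 0.115 -0.013  0.647] turn [0.002 0.001 0.005]
```

View pics/w9.png

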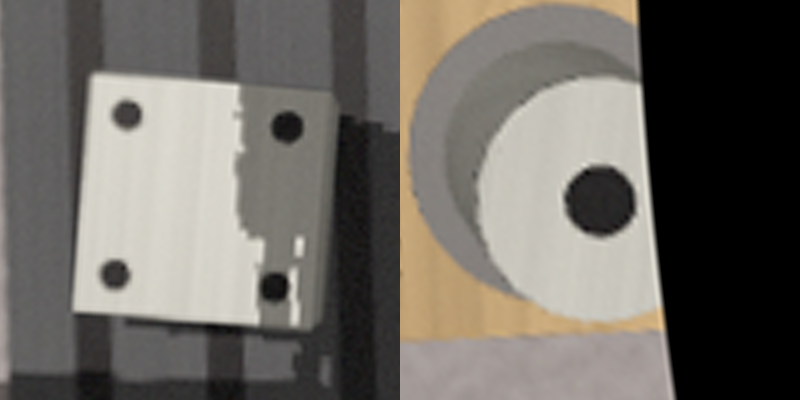

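The disc is centred on its tile (hole at (600,200)). The square block's four holes give centre (0.4634, 0.0468) and yaw -4.5°. Now I'll grasp it.

apply_moves --targets '[[[0.115,-0.01,0.3],[0,0,0.023]],[[0.115,-0.01,0.6],[0,0,0.023]],[[0.115,-0.01,0.85],[0,0,0.023]],[[0.115,-0.01,0.9],[0,0,0.023]],[[0.115,-0.01,0.9],[0,0,0.023]]]'

```text
time_s: 27.75
ee_pos: [0.4623, 0.0465, 0.0886]
tool_rot: [3.141, 0.004, -0.08]
ft_force: [0.1, -0.6, 0.2]
opening: 0.0938
```

apply_moves --targets '[[[0,0,0.1],[0,0,0]],[[0,0,0.2],[0,0,0]],[[0,0,0.3],[0,0,0]],[[0,0,0.4],[0,0,0]],[[0,0,0.4],[0,0,0]]]'

```text
time_s: 28.25
ee_pos: [0.4606, 0.0473, 0.0396]
tool_rot: [3.141, 0.005, -0.079]
ft_force: [-0.1, -0.0, -0.5]
opening: 0.0937
```

apply_moves --targets '[[[0,0,0],[0,0,0]],[[0,0,0],[0,0,0]]]'

```text
time_s: 28.45
ee_pos: [0.4628, 0.0473, 0.0423]
tool_rot: [3.141, -0.0, -0.079]
ft_force: [0.5, -0.2, 0.7]
opening: 0.0941
```

Run:
```python
from h import *
go(.4634,.0468,.026,-4.5)
```

```text
shift [0.005 0.003 0.136] turn [ 0.    -0.    -0.001]
```

apply_moves --targets '[[[0.005,0.003,0.06],[0,0,0]],[[0.005,0.003,0.11],[0,0,0]],[[0.005,0.003,0.13],[0,0,0]],[[0.005,0.003,0.13],[0,0,0]],[[0.005,0.003,0.13],[0,0,0]]]'

```text
time_s: 28.95
ee_pos: [0.4629, 0.0468, 0.0262]
tool_rot: [3.141, 0.001, -0.079]
ft_force: [0.0, 0.1, 0.3]
opening: 0.0945
```

apply_moves --targets '[[[0,0,0],[0,0,0]],[[0,0,0],[0,0,0]],[[0,0,0],[0,0,0]],[[0,0,0],[0,0,0]],[[0,0,0],[0,0,0]]]' --gripper 0.5

```text
time_s: 29.45
ee_pos: [0.463, 0.0468, 0.0264]
tool_rot: [3.141, 0.001, -0.079]
ft_force: [-0.7, -0.6, 0.3]
opening: 0.0602
```

apply_moves --targets '[[[0,0,0],[0,0,0]],[[0,0,0],[0,0,0]],[[0,0,0],[0,0,0]]]'

```text
time_s: 29.75
ee_pos: [0.463, 0.0468, 0.0263]
tool_rot: [3.141, 0.001, -0.079]
ft_force: [-0.3, 0.1, 1.1]
opening: 0.0598
```

apply_moves --targets '[[[0,0,-0.15],[0,0,0]],[[0,0,-0.4],[0,0,0]],[[0,0,-0.7],[0,0,0]],[[0,0,-1],[0,0,0]],[[0,0,-1],[0,0,0]]]'

```text
time_s: 30.25
ee_pos: [0.4662, 0.0468, 0.1513]
tool_rot: [-3.141, -0.009, -0.079]
ft_force: [1.2, -0.1, -2.6]
opening: 0.06
```

Run:
```python
from h import *
go(.545,.265,.2,4)
```

```text
shift [ 0.515 -1.864 -0.4  ] turn [ 0.    -0.018 -0.284]
```

apply_moves --targets '[[[0.08,-0.3,-0.2],[0,0,0]],[[0.16,-0.6,-0.35],[0,0,0]],[[0.25,-0.93,-0.42],[0,0,0]],[[0.25,-0.93,-0.42],[0,0,0]]]'

```text
time_s: 30.65
ee_pos: [0.5024, 0.1598, 0.195]
tool_rot: [-3.139, 0.002, -0.074]
ft_force: [-0.4, -0.7, -3.8]
opening: 0.0597
```

apply_moves --targets '[[[0.1,-0.3,0],[0,0,-0.1]],[[0.2,-0.6,0],[0,0,-0.2]],[[0.28,-0.93,0],[0,0,-0.28]],[[0.28,-0.93,0],[0,0,-0.28]],[[0.28,-0.93,0],[0,0,-0.28]]]'

```text
time_s: 31.15
ee_pos: [0.543, 0.2639, 0.193]
tool_rot: [3.139, 0.007, 0.068]
ft_force: [0.5, -0.9, -3.5]
opening: 0.0602
```

Run:
```python
from station import r,camera
from h import *
s=r.get_state();print(s["ee_pos"],s["tool_rot"],s["opening"])
c=camera("wrist");np.savez("w10.npz",**c)
print("sq",tile(c,.643,.269,fish=True))
go(.6425,.269,.1,4)
```

```text
[0.54298123 0.26389599 0.19297231] [3.1389229  0.00671677 0.06828947] 0.06024122214565964
sq (0.6429805908203126, 0.27025858306884765, 4.0495758056640625, array([100.76989746, 100.38148499]))
shift [0.834 0.006 0.778] turn [ 0.004  0.01  -0.005]
```

apply_moves --targets '[[[0.3,0,0.2],[0,0,-0.005]],[[0.6,-0.005,0.45],[0,0,-0.005]],[[0.8,-0.005,0.7],[0,0,-0.005]],[[0.836,-0.005,0.78],[0,0,-0.005]],[[0.836,-0.005,0.78],[0,0,-0.005]]]'

```text
time_s: 31.7
ee_pos: [0.6423, 0.2695, 0.0991]
tool_rot: [3.14, 0.008, 0.068]
ft_force: [0.5, 0.2, -3.3]
opening: 0.0596
```

apply_moves --targets '[[[0,0,0.2],[0,0,0]],[[0,0,0.4],[0,0,0]],[[0,0,0.52],[0,0,0]],[[0,0,0.57],[0,0,0]],[[0,0,0.57],[0,0,0]]]'

```text
time_s: 32.2
ee_pos: [0.6434, 0.2715, 0.0348]
tool_rot: [3.141, 0.001, 0.07]
ft_force: [-0.1, -0.1, -3.4]
opening: 0.0598
```

apply_moves --targets '[[[0,0,0],[0,0,0]],[[0,0,0],[0,0,0]],[[0,0,0],[0,0,0]]]'

```text
time_s: 32.5
ee_pos: [0.6448, 0.272, 0.0359]
tool_rot: [-3.141, -0.001, 0.07]
ft_force: [-0.0, 0.6, -3.1]
opening: 0.0593
```

Run:
```python
from h import *
go(.6426,.2703,.0123,4.05)
```

```text
shift [-0.019  0.013  0.197] turn [-0.001 -0.002 -0.001]
```

apply_moves --targets '[[[-0.018,0.012,0.06],[0,0,0]],[[-0.018,0.012,0.11],[0,0,0]],[[-0.018,0.012,0.145],[0,0,0]],[[-0.018,0.012,0.15],[0,0,0]],[[-0.018,0.012,0.15],[0,0,0]]]'

```text
time_s: 33.0
ee_pos: [0.6417, 0.27, 0.0158]
tool_rot: [3.141, 0.002, 0.07]
ft_force: [0.3, 0.5, -3.4]
opening: 0.0596
```

apply_moves --targets '[[[0,0,0],[0,0,0]],[[0,0,0],[0,0,0]]]'

```text
time_s: 33.2
ee_pos: [0.6423, 0.2702, 0.0169]
tool_rot: [-3.141, 0.0, 0.07]
ft_force: [-0.4, -0.1, -4.0]
opening: 0.0597
```

Run:
```python
from h import *
go(.6426,.2703,.0123,4.05)
```

```text
shift [ 0.003 -0.001  0.038] turn [-0.     0.    -0.001]
```

apply_moves --targets '[[[0.003,0,0.01],[0,0,0]],[[0.003,0,0.018],[0,0,0]],[[0.003,0,0.025],[0,0,0]],[[0.003,0,0.03],[0,0,0]],[[0.003,0,0.034],[0,0,0]]]'

```text
time_s: 33.7
ee_pos: [0.6423, 0.2701, 0.0124]
tool_rot: [3.142, 0.001, 0.07]
ft_force: [-0.0, -0.9, -1.8]
opening: 0.0597
```

apply_moves --targets '[[[0,0,0.001],[0,0,0]],[[0,0,0.003],[0,0,0]],[[0,0,0.005],[0,0,0]],[[0,0,0.005],[0,0,0]],[[0,0,0.005],[0,0,0]]]'

```text
time_s: 34.2
ee_pos: [0.6423, 0.2701, 0.0124]
tool_rot: [3.142, 0.001, 0.07]
ft_force: [-1.3, -1.4, 1.4]
opening: 0.0596
```

Contact. I'll release, lift, back off and inspect.

apply_moves --targets '[[[0,0,0],[0,0,0]],[[0,0,0],[0,0,0]],[[0,0,0],[0,0,0]],[[0,0,0],[0,0,0]],[[0,0,0],[0,0,0]]]' --gripper 0

```text
time_s: 34.7
ee_pos: [0.6424, 0.2701, 0.0118]
tool_rot: [-3.142, 0.001, 0.07]
ft_force: [-0.5, -0.3, -0.3]
opening: 0.093
```

apply_moves --targets '[[[0,0,-0.1],[0,0,0]],[[0,0,-0.4],[0,0,0]],[[0,0,-0.7],[0,0,0]],[[0,0,-1],[0,0,0]],[[0,0,-1],[0,0,0]]]'

```text
time_s: 35.2
ee_pos: [0.6461, 0.2714, 0.1413]
tool_rot: [-3.138, -0.014, 0.07]
ft_force: [0.5, 0.6, 1.0]
opening: 0.0941
```

apply_moves --targets '[[[-0.4,0.3,-0.3],[0,0,0]],[[-0.7,0.6,-0.5],[0,0,0]],[[-1,0.9,-0.6],[0,0,0]],[[-1,0.9,-0.6],[0,0,0]],[[-1,0.9,-0.6],[0,0,0]]]'

```text
time_s: 35.7
ee_pos: [0.5296, 0.1521, 0.2068]
tool_rot: [3.141, -0.003, 0.068]
ft_force: [0.5, -0.7, 0.8]
opening: 0.0942
```

Run:
```python
from station import r,camera
from h import *
s=r.get_state();print(s["ee_pos"],s["tool_rot"],s["time_s"])
c=camera("wrist");np.savez("w11.npz",**c)
ts,tv=tile(c,.643,.27,fish=True),tile(c,.6626,.107,fish=True);print(ts,tv)
a=rectify(c,ts[0],ts[1],.038,.05,4000,True);b=rectify(c,tv[0],tv[1],.038,.05,4000,True)
cv2.imwrite("pics/w11.png",cv2.cvtColor(cv2.convertScaleAbs(np.hstack([a,b]),alpha=1.3),cv2.COLOR_RGB2BGR))
t=camera("top");cv2.imwrite("pics/top2.png",cv2.cvtColor(cv2.resize(t["color"][120:280,100:420],(800,400),interpolation=cv2.INTER_CUBIC),cv2.COLOR_RGB2BGR))
```

```text
[0.52959594 0.15214454 0.20677695] [ 3.1414382  -0.0033787   0.06756912] 35.7
(0.642947006225586, 0.2705637359619141, 4.1222991943359375, array([101.13183594, 100.31188965])) (0.6630967346191406, 0.10778831481933594, 0.65106201171875, array([100.42533875, 100.47930908]))
```

View pics/w11.png

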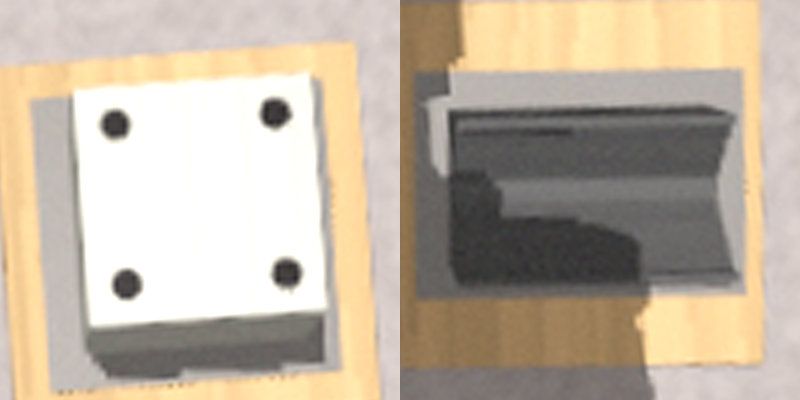

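View pics/top2.png

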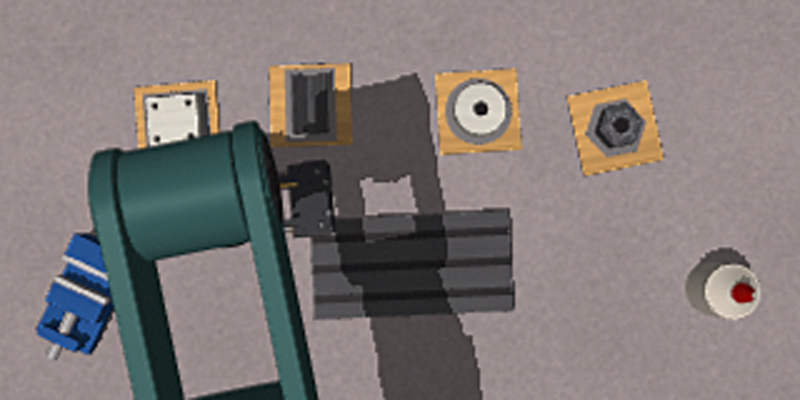

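The square block's four holes average (200.8,198.3), which is within 0.5 mm and about 0.2° of its tile. The V-block is about 1–2 mm from the middle and in line. The top view shows all four pieces on the right tiles, with the vise and bottle where they were and the gripper clear. Handing in.

```bash
python3 -c "
from station import job,r
print(r.get_state()['time_s']);print(job.job_done())"
```

```text
35.8
the job is handed in; nothing more can be done
None
```

I took both piles apart and put each piece on its own tile in the order V-block, hexagon, round riser, square block. The job was handed in after 35.8 s of robot time. Each piece was lowered slowly until the force reading showed contact, then released.

Last checks from the wrist camera, as offset from the middle of the tile:

| Piece | Offset from centre | Alignment with the outline |
|---|---|---|
| Square block | under 0.5 mm | within about 0.2° |
| Round riser | under 0.5 mm | not applicable |
| Hexagon | about 0.6 mm | not measured after placing; gripper yaw at release within about 0.1° of the tile's |
| V-block | about 1–2 mm | about 1°; its blurred edges read from −0.8° to +1.0° |

I left the V-block's small offset as it was. The overhead view showed all four pieces upright on the right tiles and the gripper clear of everything. The vise and the bottle looked undisturbed, but I did not measure them again.

The side camera disagreed with the top and wrist cameras by about 5 mm on tile positions. I relied on the wrist camera for every placing.

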